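# Find the full soap tin by weight

### The arm

A 6-joint arm with a two-finger parallel gripper is mounted at the origin on a cart in front of the work surface, level with it; the furniture and walls round the work are solid. World frame = base frame: x ahead of the robot, y to its left, z up, the work surface at z = 0. Lengths are in m, angles in rad, forces in N, time in s.
With the tool pointing down it reaches from about 0.3 to 1 m from the base axis. Payload 5.1 kg.
Tool frame: the origin (TCP) lies midway between the tips of the shut fingers; the grasp point (between the pads) lies 19 mm behind it; z points along the fingers, y is the line along which they close (so a half turn about z gives the same grasp; the last joint's range is limited). The gripper opens to 95 mm and grips with 3 to 60 N. Pads are 20 mm wide; open, the fingers measure 119 mm over their backs; the gripper's body (75 mm by 180 mm) begins 59 mm behind the grasp point.
Start: joints at [-1.293, 0.124, 1.65, -0, 1.367, -0.083], TCP at [0.229, -0.608, 0.215] pointing down, gripper open.
Joint ranges: [-2.61, 2.61], [-1.02, 2.33], [0.03, 2.71], [-1.35, 4.49], [0.32, 2.68], [-2.91, 2.91]. Speed limits (rad/s): [2.57, 2.57, 3.14, 3.14, 3.14, 3.14].

### API

Orientations are given as a unit quaternion [w, x, y, z].
In Python, from plant import get_state, camera, job_done gives the robot as it stands.
- The arm moves only by the shell command python3 -m pendant 'ROWS' [FORCE]. ROWS is a JSON object of lists of equal length, an entry for each row: "gripper": the finger opening in m, from 0 to 0.0951; "delta_pos": the shift along the tool's x, y, z in m, a list of three; "twist": the turn about the tool's z in rad. In form: {"gripper": [gripper, ...], "delta_pos": [[x, y, z], ...], "twist": [twist, ...]}. A call has 1 to 20 rows; each row is the pose to reach, as a shift and turn from the pose commanded when the call began, along the tool's axes at that moment; what a row does not reach only later rows make up. A row lasts 1/12 s, in which the tool goes at most 41.7 mm and 7.16 degrees, less where a joint would pass 70% of its speed; a pose out of reach is approached as far as the arm can. A call with a gripper value outside its range is refused whole. The fingers move at their own pace and stop on an object; FORCE is the grip in N (left out, the last holds). Time passes only in rows, so rows that repeat a pose let the fingers close. It gives the time, the measured TCP pose, the force, the opening and the grip force at its end, in the units of the state.
- get_state(): the state, without advancing time (a new reading comes with each control period).
- camera(name): name is "scene" or "top"; returns a dict with "pixels" (480x640x3 uint8, blue, green, red), "camera_matrix" (3x3 intrinsics, pixels), "rvec" (rotation vector, rad) and "tvec" (3), from world to camera coordinates, as OpenCV has them. Camera axes: x right, y down, z forward; pixel columns grow to the right and rows downward; lengths in m; the calibration is good to about 2 mm. A picture is of the moment at which its call begins. There is no depth.
- job_done(): hands the job in; it is judged then, once.
The state is a dict: "clock": time; "joints": joint angles; "qd": joint speeds; "joint_torque": joint torques, N m; "eef_pos": TCP position; "eef_rot": TCP orientation; "contact_force": force on the tool from outside, world axes, zero at the start; "torque": the same for the moment, N m; "opening": finger opening in m; "finger_force": force on a finger pad.
Only numpy, scipy, OpenCV 4.12 (cv2) and the standard library are available. Lean on these libraries where they do the work, as an engineer would, in place of code of your own. Each camera call takes 0.05 s, during which the arm holds its last target. There are 200 camera calls.

### The job

One of the three identical steel soap tins on the worktop is still full and the other two are nearly used up, which you can only tell by hefting them. Stand the two light tins upright inside the low wooden tray and let go of them, then pick up the heavy one and finish while holding it up in the gripper, still and upright, with its underside a good 15 cm above the worktop. Keep the tins from falling over and leave the mug, tape, matchbox and tea light where they are.

Things in the scene. Friction and masses are not known exactly. Their poses are not given: they have to be found in the camera images.
- tin_a: one of three look-alike closed bare steel tins, upright cylinder 62 mm in diameter, 95 mm tall, flat lid; origin at the centre of its underside, z up its axis. A loose solid soap block is hidden inside (it may rattle). In each episode one tin, any of the three, is full and weighs 0.44 to 0.51 kg; the other two weigh 0.20 to 0.25 kg. Only the weight tells
- tin_b: one of three look-alike closed bare steel tins, upright cylinder 62 mm in diameter, 95 mm tall, flat lid; origin at the centre of its underside, z up its axis. A loose solid soap block is hidden inside (it may rattle). In each episode one tin, any of the three, is full and weighs 0.44 to 0.51 kg; the other two weigh 0.20 to 0.25 kg. Only the weight tells
- tin_c: one of three look-alike closed bare steel tins, upright cylinder 62 mm in diameter, 95 mm tall, flat lid; origin at the centre of its underside, z up its axis. A loose solid soap block is hidden inside (it may rattle). In each episode one tin, any of the three, is full and weighs 0.44 to 0.51 kg; the other two weigh 0.20 to 0.25 kg. Only the weight tells
- tray: low open wooden tray fixed to the worktop, 250 mm (its x) by 130 mm (its y), rim 16 mm high, walls and floor 5 mm thick, so the inside is 240 by 120 mm and a tin in it stands with its underside 5 mm above the worktop; room for two tins side by side along its x; origin at the centre of its underside on the worktop
- mug: bystander: white mug with a faint blue pattern, 87 x 121 x 96 mm tall, at the back; origin at the centre of its underside
- tape_roll: bystander: roll of black tape lying flat, 62 mm across, 19 mm high; origin at the centre of its underside
- match_box: bystander: matchbox lying flat, 36 x 60 x 13 mm; origin at the centre of its underside
- tea_light: bystander: tea light, 38 mm across, 15 mm high; origin at the centre of its underside
Things that resemble listed ones, but are neither listed nor needed, are in the scene too. What is shaped like the tin_a but red or turquoise is not meant.

How it is judged:
On the way, in this order (a step that is already met when the one before it is completed fails the run):
1. one nearly used-up tin stands in the tray, let go (((x of tin_a in the frame of tray between -0.1 and 0.1 m and y of tin_a in the frame of tray between -0.04 and 0.04 m and height (world z) of tin_a below 0.012 m and angle between tin_a's own z axis and vertical below 0.1 rad and linear speed of tin_a below 0.03 m/s and contact force between tin_a and the fingers below 0.1 N and contact force between tin_a and tray between 1 and 3.4 N) or (x of tin_b in the frame of tray between -0.1 and 0.1 m and y of tin_b in the frame of tray between -0.04 and 0.04 m and height (world z) of tin_b below 0.012 m and angle between tin_b's own z axis and vertical below 0.1 rad and linear speed of tin_b below 0.03 m/s and contact force between tin_b and the fingers below 0.1 N and contact force between tin_b and tray between 1 and 3.4 N) or (x of tin_c in the frame of tray between -0.1 and 0.1 m and y of tin_c in the frame of tray between -0.04 and 0.04 m and height (world z) of tin_c below 0.012 m and angle between tin_c's own z axis and vertical below 0.1 rad and linear speed of tin_c below 0.03 m/s and contact force between tin_c and the fingers below 0.1 N and contact force between tin_c and tray between 1 and 3.4 N))), for 0.2 s.
2. both nearly used-up tins stand in the tray, let go (((x of tin_b in the frame of tray between -0.1 and 0.1 m and y of tin_b in the frame of tray between -0.04 and 0.04 m and height (world z) of each of tin_b, tin_c below 0.012 m and angle between each of tin_b, tin_c's own z axis and vertical below 0.1 rad and linear speed of each of tin_b, tin_c below 0.03 m/s and contact force between each of tin_b, tin_c and the fingers below 0.1 N and contact force between tin_b and tray between 1 and 3.4 N and x of tin_c in the frame of tray between -0.1 and 0.1 m and y of tin_c in the frame of tray between -0.04 and 0.04 m and contact force between tin_c and tray between 1 and 3.4 N) or (x of tin_a in the frame of tray between -0.1 and 0.1 m and y of tin_a in the frame of tray between -0.04 and 0.04 m and height (world z) of each of tin_a, tin_c below 0.012 m and angle between each of tin_a, tin_c's own z axis and vertical below 0.1 rad and linear speed of each of tin_a, tin_c below 0.03 m/s and contact force between each of tin_a, tin_c and the fingers below 0.1 N and contact force between tin_a and tray between 1 and 3.4 N and x of tin_c in the frame of tray between -0.1 and 0.1 m and y of tin_c in the frame of tray between -0.04 and 0.04 m and contact force between tin_c and tray between 1 and 3.4 N) or (x of tin_a in the frame of tray between -0.1 and 0.1 m and y of tin_a in the frame of tray between -0.04 and 0.04 m and height (world z) of each of tin_a, tin_b below 0.012 m and angle between each of tin_a, tin_b's own z axis and vertical below 0.1 rad and linear speed of each of tin_a, tin_b below 0.03 m/s and contact force between each of tin_a, tin_b and the fingers below 0.1 N and contact force between tin_a and tray between 1 and 3.4 N and x of tin_b in the frame of tray between -0.1 and 0.1 m and y of tin_b in the frame of tray between -0.04 and 0.04 m and contact force between tin_b and tray between 1 and 3.4 N))), for 0.2 s.
At the end, for the whole second after the job is handed in: The two light tins stand in the tray at rest (upright within 0.1 rad, on its floor, untouched, each pressing on it with under 3.4 N, which the full tin would exceed); the full tin is held by the fingers, still, within 0.25 rad of upright, its underside more than 0.14 m above the worktop (((height (world z) of tin_a above 0.14 m and angle between tin_a's own z axis and vertical below 0.25 rad and contact force between tin_a and the fingers above 3 N and linear speed of each of tin_a, tin_b, tin_c below 0.03 m/s and x of tin_b in the frame of tray between -0.1 and 0.1 m and y of tin_b in the frame of tray between -0.04 and 0.04 m and height (world z) of each of tin_b, tin_c below 0.012 m and angle between each of tin_b, tin_c's own z axis and vertical below 0.1 rad and contact force between each of tin_b, tin_c and the fingers below 0.1 N and contact force between tin_b and tray between 1 and 3.4 N and x of tin_c in the frame of tray between -0.1 and 0.1 m and y of tin_c in the frame of tray between -0.04 and 0.04 m and contact force between tin_c and tray between 1 and 3.4 N) or (height (world z) of tin_b above 0.14 m and angle between tin_b's own z axis and vertical below 0.25 rad and contact force between tin_b and the fingers above 3 N and linear speed of each of tin_b, tin_a, tin_c below 0.03 m/s and x of tin_a in the frame of tray between -0.1 and 0.1 m and y of tin_a in the frame of tray between -0.04 and 0.04 m and height (world z) of each of tin_a, tin_c below 0.012 m and angle between each of tin_a, tin_c's own z axis and vertical below 0.1 rad and contact force between each of tin_a, tin_c and the fingers below 0.1 N and contact force between tin_a and tray between 1 and 3.4 N and x of tin_c in the frame of tray between -0.1 and 0.1 m and y of tin_c in the frame of tray between -0.04 and 0.04 m and contact force between tin_c and tray between 1 and 3.4 N) or (height (world z) of tin_c above 0.14 m and angle between tin_c's own z axis and vertical below 0.25 rad and contact force between tin_c and the fingers above 3 N and linear speed of each of tin_c, tin_a, tin_b below 0.03 m/s and x of tin_a in the frame of tray between -0.1 and 0.1 m and y of tin_a in the frame of tray between -0.04 and 0.04 m and height (world z) of each of tin_a, tin_b below 0.012 m and angle between each of tin_a, tin_b's own z axis and vertical below 0.1 rad and contact force between each of tin_a, tin_b and the fingers below 0.1 N and contact force between tin_a and tray between 1 and 3.4 N and x of tin_b in the frame of tray between -0.1 and 0.1 m and y of tin_b in the frame of tray between -0.04 and 0.04 m and contact force between tin_b and tray between 1 and 3.4 N))); the arm keeps its last pose, push and grip.
It fails at once if a tin falls over (tilts more than 0.7 rad) (angle between any of tin_a, tin_b, tin_c's own z axis and vertical above 0.7 rad).
It fails at once if a bystander (mug, tape, matchbox, tea light) is moved more than 30 mm (distance of any of mug, tape_roll, match_box, tea_light from where it was at the start of the episode above 0.03 m).
It also fails if it takes over 72 s, if anything falls off the work surface, if the arm or the gripper's body presses on something with over 40 N, if the wrist force passes 120 N, or if a joint passes its speed limit or range.

## Working session

There is one attempt and no reset: what is moved stays moved. The work goes in short steps, Python scripts to look and compute and a shell command to move; the robot and the scene stay as the last step left them, time stands still between calls to the robot, and variables do not carry over. Pictures are saved under pics/ and viewed, at most 10 in all, crops included, and the job is handed in when it is done.

```bash
ls; mkdir -p pics; python3 - <<'E'
from plant import get_state, camera
import cv2,numpy as np
print(get_state())
for n in("scene","top"):
    c=camera(n); cv2.imwrite(f"pics/{n}0.png",c["pixels"]); np.savez(f"{n}0.npz",**c)
    R=cv2.Rodrigues(np.array(c["rvec"]))[0]; print(n,c["camera_matrix"],-R.T@np.array(c["tvec"]).ravel(),R[2])
E
```

```text
pics
{'clock': 0.0, 'joints': array([-1.29259027e+00,  1.24489569e-01,  1.65167119e+00, -6.86849616e-06,
        1.36746510e+00, -8.25883463e-02]), 'qd': array([-7.02984036e-05, -2.06385863e-04,  6.03483583e-04, -1.08561372e-03,
       -1.03110169e-03,  2.24056834e-03]), 'joint_torque': array([ 3.32584226e-03, -4.17596734e+01, -3.59932172e+01,  7.75856199e-02,
        4.91821545e-02, -1.70412127e-04]), 'eef_pos': array([ 0.22926473, -0.60754725,  0.21339875]), 'eef_rot': array([-1.01141410e-03,  9.83771871e-01,  1.79420938e-01, -1.02620870e-04]), 'contact_force': array([-0.10951293,  0.69224619,  0.97178537]), 'torque': array([ 0.03703256, -0.01550562,  0.07460188]), 'finger_force': 0.0, 'opening': 0.09501597640851372}
scene [[508.98163505   0.         321.87716391]
 [  0.         508.98163505 246.32749001]
 [  0.           0.           1.        ]] [-0.27027992 -0.78548976  0.94752829] [ 0.53238716  0.58135726 -0.61529476]
top [[437.68097709   0.         319.79300564]
 [  0.         437.68097709 232.69248403]
 [  0.           0.           1.        ]] [0.37151356 0.04197242 0.97669188] [ 1.48452071e-01  1.05125066e-04 -9.88919598e-01]
```

View pics/scene0.png

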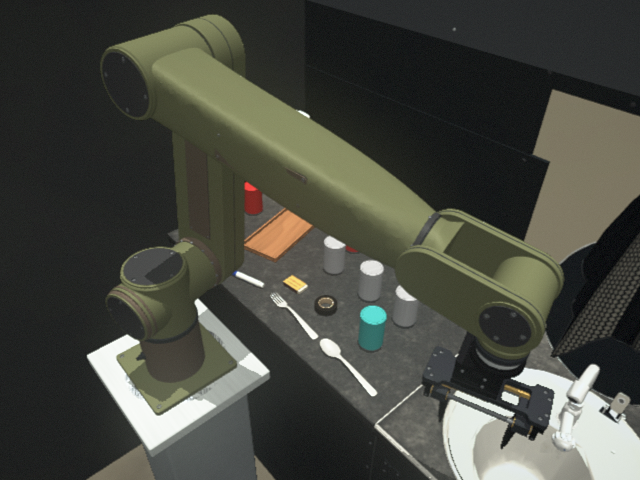

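View pics/top0.png

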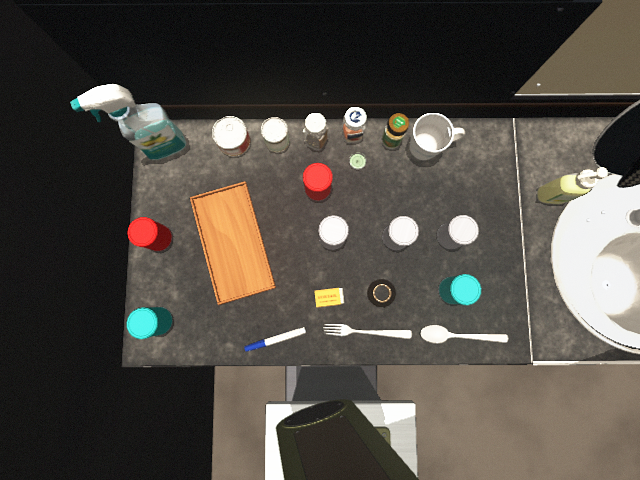

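The top view shows three bare tins at (333,232), (403,231) and (463,230), which are (334,255), (371,280) and (405,305) in the scene view. They fit the description, being plain grey cylinders. The red ones at (318,180) and (145,233), the turquoise ones at (465,290) and (142,323), and the jars at the back at (230,135) and (275,132) do not. The tray is the brown box at (232,242). I'll confirm with an enlarged crop.

```bash
cat > h.py <<'E'
import cv2,numpy as np
def load(n):
    return dict(np.load(n+".npz"))
def ray(c,uv):
    R=cv2.Rodrigues(np.array(c["rvec"],float))[0]; t=np.array(c["tvec"],float).ravel()
    d=R.T@np.linalg.inv(c["camera_matrix"])@np.array([uv[0],uv[1],1.]); return -R.T@t,d/np.linalg.norm(d)
def plane(c,uv,z):
    o,d=ray(c,uv); return o+d*(z-o[2])/d[2]
def tri(c1,u1,c2,u2):
    A=[];b=[]
    rs=[ray(c1,u1),ray(c2,u2)]
    M=[np.eye(3)-np.outer(d,d) for o,d in rs]
    p=np.linalg.solve(M[0]+M[1],M[0]@rs[0][0]+M[1]@rs[1][0])
    return p,[np.linalg.norm(m@(p-o)) for m,(o,d) in zip(M,rs)]
E
python3 - <<'E'
from h import *
t=load("top0");s=load("scene0")
a=cv2.resize(t["pixels"][190:270,290:500],None,fx=3.8,fy=3.6,interpolation=cv2.INTER_CUBIC)[:288,:798]
b=cv2.resize(s["pixels"][215:345,230:440],None,fx=2.2,fy=2.2,interpolation=cv2.INTER_CUBIC)
b=cv2.copyMakeBorder(b,0,0,0,a.shape[1]-b.shape[1],0)
cv2.imwrite("pics/crop1.png",np.vstack([a,b]))
for n,c,roi in(("top",t,(290,195,500,265)),("scene",s,(310,220,425,335))):
    hsv=cv2.cvtColor(c["pixels"],cv2.COLOR_BGR2HSV)
    for th in(90,130,170,200):
        m=((hsv[...,1]<50)&(hsv[...,2]>th)).astype(np.uint8); k=np.zeros_like(m); k[roi[1]:roi[3],roi[0]:roi[2]]=1
        cs,_=cv2.findContours(m*k,cv2.RETR_EXTERNAL,cv2.CHAIN_APPROX_NONE)
        print(n,th,[(cv2.boundingRect(q),int(cv2.contourArea(q)),np.round(cv2.minEnclosingCircle(q)[0],1),round(cv2.minEnclosingCircle(q)[1],1)) for q in cs if cv2.contourArea(q)>80])
hsv=cv2.cvtColor(t["pixels"],cv2.COLOR_BGR2HSV)
m=((hsv[...,0]>4)&(hsv[...,0]<22)&(hsv[...,1]>80)&(hsv[...,2]>60)).astype(np.uint8); k=np.zeros_like(m);k[170:315,180:285]=1
q=max(cv2.findContours(m*k,cv2.RETR_EXTERNAL,cv2.CHAIN_APPROX_NONE)[0],key=cv2.contourArea)
r=cv2.minAreaRect(q);box=cv2.boxPoints(r);print("tray",r,box.tolist())
for z in(0.,.016):
    P=np.array([plane(t,u,z)[:2] for u in box]); print(z,P.round(4).tolist(),P.mean(0),np.linalg.norm(np.diff(P,axis=0),axis=1))
hsv=cv2.cvtColor(s["pixels"],cv2.COLOR_BGR2HSV)
m=((hsv[...,0]>4)&(hsv[...,0]<22)&(hsv[...,1]>80)&(hsv[...,2]>60)).astype(np.uint8); k=np.zeros_like(m);k[200:262,240:330]=1
q=max(cv2.findContours(m*k,cv2.RETR_EXTERNAL,cv2.CHAIN_APPROX_NONE)[0],key=cv2.contourArea)
print(cv2.approxPolyDP(q,3,True).reshape(-1,2).tolist())
E
```

```text
top 90 [((440, 215, 45, 41), 912, array([464.4, 235. ]), 24.7), ((368, 211, 62, 39), 909, array([398.5, 222. ]), 30.9), ((290, 195, 79, 59), 1320, array([327.5, 217.5]), 41.2)]
top 130 [((388, 216, 31, 30), 670, array([403.1, 230.3]), 15.3), ((448, 215, 31, 30), 674, array([463.1, 229.2]), 15.5), ((318, 215, 31, 30), 672, array([333.2, 229.6]), 15.2)]
top 170 [((389, 216, 30, 29), 644, array([403. , 230.5]), 15.0), ((449, 215, 30, 29), 641, array([463.1, 229.1]), 15.1), ((319, 215, 29, 30), 643, array([333.1, 229.8]), 14.9)]
top 200 [((389, 216, 29, 29), 622, array([402.9, 230.4]), 14.9), ((319, 216, 29, 29), 623, array([333. , 229.5]), 14.7), ((449, 215, 29, 29), 619, array([463.1, 229. ]), 14.9)]
scene 90 [((310, 318, 27, 17), 149, array([322.5, 326. ]), 14.8), ((337, 315, 22, 20), 215, array([347.5, 325.5]), 13.5), ((393, 285, 26, 42), 739, array([403.4, 305.2]), 20.9), ((358, 259, 27, 42), 839, array([370. , 279.5]), 20.7), ((319, 235, 27, 39), 682, array([332., 254.]), 19.4)]
scene 130 [((395, 285, 22, 16), 145, array([406. , 293.5]), 11.4), ((360, 260, 24, 16), 276, array([371.
[... 325 characters left out ...]
 261, 22, 15), 226, array([371.5, 267.5]), 10.8), ((325, 237, 19, 12), 125, array([334., 242.]), 9.5)]
tray ((231.3900604248047, 242.60903930664062), (112.56999206542969, 61.24866485595703), 74.2913589477539) [[186.67059326171875, 196.7176513671875], [245.63168334960938, 180.13482666015625], [276.1095275878906, 288.50042724609375], [217.1484375, 305.083251953125]]
0.0 [[0.6031, 0.3458], [0.6413, 0.2118], [0.3938, 0.1395], [0.3583, 0.2691]] [0.49910683 0.2415608 ] [0.13935739 0.25788336 0.13430897]
0.016 [[0.5993, 0.3408], [0.6369, 0.209], [0.3934, 0.1379], [0.3585, 0.2654]] [0.49701662 0.23829118] [0.13707446 0.25365876 0.13210875]
[[314, 226], [284, 207], [243, 240], [244, 249], [276, 261]]
```

View pics/crop1.png

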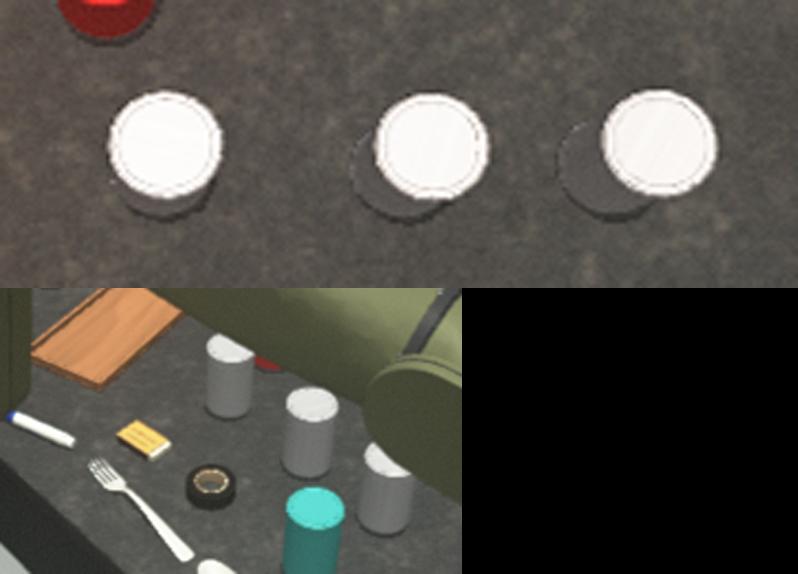

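The crop confirms three plain grey-steel tins with no red or turquoise. The middle lid is fully visible in both views, and the outer lids are partly hidden by the arm in the scene view. Next I'll triangulate.

```bash
cat >> h.py <<'E'
def tool(eef_rot,v):  # world vector -> tool axes
    from scipy.spatial.transform import Rotation as Ro
    w,x,y,z=eef_rot; return Ro.from_quat([x,y,z,w]).inv().apply(v)
E
python3 - <<'E'
from h import *
from plant import get_state
t=load("top0");s=load("scene0")
print("lid2",tri(t,(402.9,230.4),s,(371.5,267.5)))
q=get_state(); 
for u in((333,229.7),(402.9,230.4),(463,229.2)):
    p=plane(t,u,.095); print(u,p.round(4),"delta tool",tool(q["eef_rot"],p-q["eef_pos"]).round(4))
# tin bottoms in scene: lowest edge pixel on worktop
for b in((332,273.5),(370,300.5),(403.4,326.5)): print(b,plane(s,b,0).round(4))
for n,c,u in(("tea",t,(358,161)),("match",t,(328,297)),("tape",t,(381,292)),("mug",t,(432,136)),("red",t,(318,180))): print(n,plane(t,u,.09 if n in("mug","red") else .015).round(3))
# yaw of tray
for i in((.6369,.209,.3934,.1379),(.5993,.3408,.3585,.2654)): print(np.arctan2(i[1]-i[3],i[0]-i[2]))
print(np.arctan2(*(tool(q["eef_rot"],[0,0,1])[:2])), 2*np.arctan2(q["eef_rot"][2],q["eef_rot"][1]))
E
```

```text
lid2 (array([ 0.50809662, -0.12795505,  0.09229645]), [np.float64(0.00013069803691617934), np.float64(0.00013069803691622396)])
(333, 229.7) [0.5099 0.0151 0.095 ] delta tool [ 0.4824 -0.4833  0.1195]
(402.9, 230.4) [ 0.5076 -0.1274  0.095 ] delta tool [ 0.4299 -0.3508  0.1192]
(463, 229.2) [ 0.5093 -0.2499  0.095 ] delta tool [ 0.3883 -0.2355  0.119 ]
(332, 273.5) [ 0.4881 -0.0022  0.    ]
(370, 300.5) [ 0.4908 -0.149   0.    ]
(403.4, 326.5) [ 0.487  -0.2697  0.    ]
tea [ 0.68  -0.046  0.015]
match [0.374 0.025 0.015]
tape [ 0.385 -0.09   0.015]
mug [ 0.71  -0.197  0.09 ]
red [0.616 0.045 0.09 ]
0.28409371340643724
0.30345227102815653
3.069968078484768 0.36084727815506984
```

```bash
python3 -m pendant '{"gripper":[0.095,0.095,0.095,0.095,0.095,0.095,0.095,0.095,0.095,0.095,0.095,0.095,0.095,0.095,0.095,0.095,0.095],"delta_pos":[[0.01,-0.006,0],[0.03,-0.018,0],[0.06,-0.036,0],[0.09,-0.054,0],[0.12,-0.072,0],[0.15,-0.09,0],[0.18,-0.109,0],[0.21,-0.127,0],[0.24,-0.145,0],[0.27,-0.163,0],[0.3,-0.181,0],[0.33,-0.2,0],[0.355,-0.215,0],[0.375,-0.228,0],[0.385,-0.233,0],[0.388,-0.2355,0],[0.388,-0.2355,0]],"twist":[0.01,0.02,0.03,0.04,0.05,0.06,0.07,0.07,0.07,0.07,0.07,0.07,0.07,0.07,0.07,0.07,0.07]}' 30
python3 - <<'E'
from h import *
from plant import get_state,camera
c=camera("scene"); np.savez("scene1.npz",**c)
d=camera("top"); np.savez("top1.npz",**d)
cv2.imwrite("pics/s1.png",np.vstack([c["pixels"][150:350,150:450]]*1)); 
q=get_state(); print(q["eef_pos"],q["contact_force"],2*np.arctan2(q["eef_rot"][2],q["eef_rot"][1]))
for n,u in(("3",(463,229.2)),):
    p=plane(load("top0"),u,.095); print(tool(q["eef_rot"],p-q["eef_pos"]).round(4))
hsv=cv2.cvtColor(c["pixels"],cv2.COLOR_BGR2HSV)
m=((hsv[...,0]>4)&(hsv[...,0]<22)&(hsv[...,1]>80)&(hsv[...,2]>60)).astype(np.uint8); k=np.zeros_like(m);k[190:270,230:350]=1
Q=max(cv2.findContours(m*k,cv2.RETR_EXTERNAL,cv2.CHAIN_APPROX_NONE)[0],key=cv2.contourArea)
print(cv2.approxPolyDP(Q,3,True).reshape(-1,2).tolist())
E
```

```text
clock: 1.52
eef_pos: [0.5093, -0.2502, 0.2144]
eef_rot: [-0.0, 0.989, 0.145, -0.0]
contact_force: [-0.0, -0.9, 0.1]
opening: 0.0949
finger_force: 0.0
[ 0.50873953 -0.25148903  0.21452035] [ 0.12798909  0.24620146 -1.17711659] 0.28992539088862923
[ 0.0011 -0.0013  0.1195]
[[320, 217], [287, 205], [244, 239], [241, 247], [276, 261]]
```

View pics/s1.png

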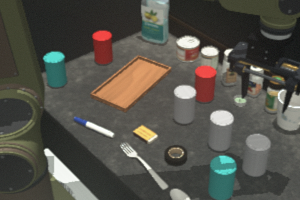

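The arm is clear and the tray is fully visible in the scene view, with corners at about (320,217), (287,205), (243,240) and (276,258). The three tins stand untouched at about (335,254), (371,280) and (407,305). I'll check the tray height and descend on tin 3.

```bash
python3 - <<'E'
from h import *
t=load("top0");s=load("scene1")
for a,b in(((245.6,180.1),(320,217)),((186.7,196.7),(287,205)),((217.1,305.1),(242.5,240)),((276.1,288.5),(276,257))):
    p,e=tri(t,a,s,b); print(p.round(4),round(e[0],4))
E
python3 -m pendant '{"gripper":[0.095,0.095,0.095,0.095,0.095,0.095,0.095,0.095,0.095,0.095,0.095,0.06,0.06,0.06,0.06,0.06,0.06],"delta_pos":[[0,0,0.01],[0,0,0.03],[0,0,0.055],[0,0,0.08],[0,0,0.105],[0,0,0.13],[0,0,0.15],[0,0,0.165],[0,0,0.17],[0,0,0.172],[0,0,0.172],[0,0,0.172],[0,0,0.172],[0,0,0.172],[0,0,0.172],[0,0,0.172],[0,0,0.172]],"twist":[0,0,0,0,0,0,0,0,0,0,0,0,0,0,0,0,0]}' 30
python3 -c "
from plant import get_state
print(get_state())"
```

```text
[0.6345 0.2105 0.0169] 0.0027
[0.6008 0.3423 0.0107] 0.0002
[0.3618 0.2594 0.0308] 0.004
[0.3944 0.1362 0.0243] 0.0015
clock: 3.03
eef_pos: [0.5097, -0.2512, 0.0432]
eef_rot: [0.001, 0.989, 0.145, 0.0]
contact_force: [0.1, -1.5, 1.5]
opening: 0.0621
finger_force: 0.9
{'clock': 3.0333, 'joints': array([-5.52169395e-01,  1.14213885e-01,  1.96853891e+00, -3.87865522e-04,
        1.05751667e+00,  7.27781742e-01]), 'qd': array([-0.00153949,  0.0007051 , -0.00322475, -0.01013078, -0.00990645,
       -0.00055552]), 'joint_torque': array([ 6.89318832e-01, -3.59223640e+01, -3.01614726e+01,  3.78063759e-01,
        3.23294867e-01,  3.72624098e-03]), 'eef_pos': array([ 0.50966549, -0.25116185,  0.04317518]), 'eef_rot': array([5.54516236e-04, 9.89430737e-01, 1.45004655e-01, 3.98476669e-04]), 'contact_force': array([ 0.12932297, -1.54992646,  1.47156335]), 'torque': array([-0.25195575, -0.04287285,  0.05755144]), 'finger_force': 0.890645122932483, 'opening': 0.06205797138071874}
```

```bash
cat > weigh.py <<'E'
from plant import get_state,camera
import numpy as np
F=[];T=[]
for i in range(12):
    camera("top"); q=get_state(); F.append(q["contact_force"]); T.append(q["joint_torque"])
print("F",np.mean(F,0).round(2),"sd",np.std(F,0).round(2),"tau",np.mean(T,0).round(2),np.std(T,0).round(3)); print(q["clock"],q["eef_pos"],q["opening"],q["finger_force"])
E
python3 -m pendant '{"gripper":[0.055,0.055,0.055,0.055,0.055,0.055,0.055,0.055,0.055,0.055,0.055,0.055,0.055,0.055,0.055],"delta_pos":[[0,0,0],[0,0,0],[0,0,0],[0,0,-0.005],[0,0,-0.015],[0,0,-0.03],[0,0,-0.055],[0,0,-0.08],[0,0,-0.105],[0,0,-0.13],[0,0,-0.15],[0,0,-0.16],[0,0,-0.165],[0,0,-0.165],[0,0,-0.165]],"twist":[0,0,0,0,0,0,0,0,0,0,0,0,0,0,0]}' 30
python3 weigh.py
```

```text
clock: 4.28
eef_pos: [0.5086, -0.2504, 0.2063]
eef_rot: [-0.001, 0.989, 0.145, -0.001]
contact_force: [0.6, 0.2, -2.4]
opening: 0.0613
finger_force: 30.0
F [-0.05  0.09 -2.22] sd [0.35 0.47 0.44] tau [ 1.000e-02 -3.491e+01 -3.735e+01  8.000e-02 -2.000e-02 -0.000e+00] [0.006 0.319 0.285 0.001 0.006 0.   ]
4.8833 [ 0.5093143  -0.25086227  0.20762335] 0.061293717675270594 29.999769065034343
```

F_z = -2.2 N, so tin 3 is light (about 0.23 kg). I'll carry it to the far slot of the tray.

```bash
python3 -m pendant '{"gripper":[0.055,0.055,0.055,0.055,0.055,0.055,0.055,0.055,0.055,0.055,0.055,0.055,0.055,0.055,0.055,0.055,0.055,0.055,0.055,0.055],"delta_pos":[[0.002,-0.005,0],[0.006,-0.014,0],[0.013,-0.033,0],[0.024,-0.061,0],[0.037,-0.094,0],[0.05,-0.127,0],[0.063,-0.16,0],[0.075,-0.193,0],[0.088,-0.226,0],[0.101,-0.259,0],[0.114,-0.292,0],[0.127,-0.325,0],[0.14,-0.358,0],[0.153,-0.391,0],[0.164,-0.419,0],[0.173,-0.443,0],[0.179,-0.459,0],[0.183,-0.467,0],[0.184,-0.471,0],[0.184,-0.471,0]],"twist":[0,0,0,0,0,0,0,0,0,0,0,0,0,0,0,0,0,0,0,0]}' 30
python3 - <<'E'
from h import *
from plant import get_state,camera
q=get_state(); print(q["eef_pos"],q["qd"].round(3)); print(tool(q["eef_rot"],np.array([.551,.253,.048])-q["eef_pos"]).round(4))
E
```

```text
clock: 6.55
eef_pos: [0.5502, 0.2537, 0.2076]
eef_rot: [0.0, 0.989, 0.145, -0.0]
contact_force: [0.3, -0.8, -3.4]
opening: 0.0611
finger_force: 30.0
[0.55019671 0.25373616 0.20758203] [-0.029 -0.012  0.012 -0.01   0.003 -0.008]
[0.0006 0.0009 0.1596]
```

```bash
python3 -m pendant '{"gripper":[0.055,0.055,0.055,0.055,0.055,0.055,0.055,0.055,0.055,0.055,0.055,0.055,0.055,0.055,0.055,0.095,0.095,0.095,0.095,0.095],"delta_pos":[[0,0,0.005],[0,0,0.015],[0,0,0.035],[0,0,0.06],[0,0,0.085],[0,0,0.11],[0,0,0.13],[0,0,0.142],[0,0,0.149],[0,0,0.153],[0,0,0.156],[0,0,0.158],[0,0,0.159],[0,0,0.16],[0,0,0.16],[0,0,0.16],[0,0,0.16],[0,0,0.16],[0,0,0.16],[0,0,0.16]],"twist":[0,0,0,0,0,0,0,0,0,0,0,0,0,0,0,0,0,0,0,0]}' 30
python3 - <<'E'
from h import *
from plant import get_state,camera
q=get_state(); print(q["eef_pos"],q["opening"],q["finger_force"],q["contact_force"])
p=plane(load("top0"),(402.9,230.4),.095); print(tool(q["eef_rot"],p-q["eef_pos"]).round(4))
E
```

```text
clock: 8.22
eef_pos: [0.5508, 0.2533, 0.0481]
eef_rot: [-0.0, 0.989, 0.145, 0.0]
contact_force: [0.3, -0.5, -0.5]
opening: 0.0893
finger_force: 0.0
[0.5508409  0.25327968 0.04812004] 0.08932970041356612 0.0 [ 0.26685632 -0.45374466 -0.48363019]
[-0.1506  0.3522 -0.047 ]
```

```bash
python3 -m pendant '{"gripper":[0.095,0.095,0.095,0.095,0.095,0.095,0.095,0.095,0.095,0.095,0.095,0.095,0.095,0.095,0.095,0.095,0.095,0.095,0.095,0.095],"delta_pos":[[0,0,0],[0,0,-0.01],[0,0,-0.03],[0,0,-0.06],[0,0,-0.09],[0,0,-0.12],[-0.004,0.01,-0.145],[-0.013,0.03,-0.16],[-0.026,0.06,-0.165],[-0.039,0.09,-0.165],[-0.052,0.12,-0.165],[-0.065,0.15,-0.165],[-0.078,0.18,-0.165],[-0.091,0.21,-0.165],[-0.104,0.24,-0.165],[-0.117,0.27,-0.165],[-0.129,0.3,-0.165],[-0.14,0.325,-0.165],[-0.147,0.344,-0.165],[-0.15,0.352,-0.165]],"twist":[0,0,0,0,0,0,0,0,0,0,0,0,0,0,0,0,0,0,0,0]}' 30
python3 - <<'E'
from h import *
from plant import get_state,camera
t=camera("top"); s=camera("scene")
cv2.imwrite("pics/p2.png",np.hstack([t["pixels"][150:330,170:490],s["pixels"][150:330,200:440]]))
q=get_state(); print(q["clock"],q["eef_pos"])
p=np.array([.508,-.1277,.0425]); print(tool(q["eef_rot"],p-q["eef_pos"]).round(4))
hsv=cv2.cvtColor(t["pixels"],cv2.COLOR_BGR2HSV)
m=((hsv[...,1]<60)&(hsv[...,2]>150)).astype(np.uint8);k=np.zeros_like(m);k[180:310,180:290]=1
for Q in cv2.findContours(m*k,cv2.RETR_EXTERNAL,cv2.CHAIN_APPROX_NONE)[0]:
    if cv2.contourArea(Q)>200: u,r=cv2.minEnclosingCircle(Q); P=plane(t,u,.1)[:2];d=P-[.498,.237];a=.29; print(u,r,P,"tray xy",d@[np.cos(a),np.sin(a)],d@[-np.sin(a),np.cos(a)])
E
```

```text
clock: 9.88
eef_pos: [0.5075, -0.1295, 0.2136]
eef_rot: [0.001, 0.99, 0.144, 0.0]
contact_force: [-0.1, 0.6, 0.0]
opening: 0.095
finger_force: 0.0
9.9833 [ 0.50774019 -0.12798828  0.21325139]
[ 0.0002 -0.0002  0.1708]
(216.30487060546875, 210.69512939453125) 14.845345497131348 [0.54979656 0.25305244] tray xy 0.05422396755753152 0.000570805649276666
```

View pics/p2.png

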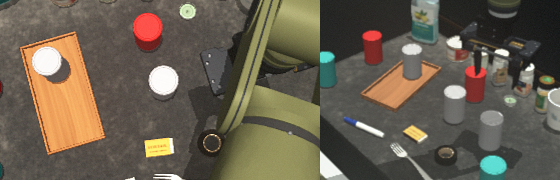

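The first tin stands upright in the far slot (top view (216,211), tray y about 0), and the gripper is above the middle tin. I'll grasp that one and weigh it.

```bash
python3 -m pendant '{"gripper":[0.095,0.095,0.095,0.095,0.095,0.095,0.095,0.095,0.095,0.095,0.055,0.055,0.055,0.055,0.055,0.055,0.055,0.055,0.055,0.055],"delta_pos":[[0,0,0.01],[0,0,0.03],[0,0,0.055],[0,0,0.08],[0,0,0.105],[0,0,0.13],[0,0,0.15],[0,0,0.165],[0,0,0.17],[0,0,0.171],[0,0,0.171],[0,0,0.171],[0,0,0.171],[0,0,0.171],[0,0,0.171],[0,0,0.171],[0,0,0.171],[0,0,0.171],[0,0,0.171],[0,0,0.171]],"twist":[0,0,0,0,0,0,0,0,0,0,0,0,0,0,0,0,0,0,0,0]}' 30
python3 -m pendant '{"gripper":[0.055,0.055,0.055,0.055,0.055,0.055,0.055,0.055,0.055,0.055,0.055,0.055],"delta_pos":[[0,0,-0.005],[0,0,-0.015],[0,0,-0.03],[0,0,-0.055],[0,0,-0.08],[0,0,-0.105],[0,0,-0.13],[0,0,-0.15],[0,0,-0.16],[0,0,-0.165],[0,0,-0.165],[0,0,-0.165]],"twist":[0,0,0,0,0,0,0,0,0,0,0,0]}' 30
python3 weigh.py
```

```text
clock: 11.65
eef_pos: [0.5086, -0.1278, 0.0426]
eef_rot: [0.001, 0.989, 0.145, 0.001]
contact_force: [0.4, -3.2, 5.3]
opening: 0.0611
finger_force: 30.0
clock: 12.65
eef_pos: [0.5068, -0.1266, 0.2049]
eef_rot: [-0.001, 0.989, 0.145, -0.001]
contact_force: [-0.8, 0.3, -4.8]
opening: 0.0611
finger_force: 30.0
F [-0.17  0.14 -4.66] sd [0.42 0.61 0.52] tau [ 1.000e-02 -3.131e+01 -3.869e+01  7.000e-02 -4.000e-02 -0.000e+00] [0.008 0.283 0.273 0.001 0.007 0.   ]
13.25 [ 0.50778095 -0.12711566  0.20664505] 0.061043452473513414 29.999537438062873
```

F_z = -4.7 N, so the middle tin is the heavy one. I'll set it back down and fetch tin 1.

```bash
python3 -m pendant '{"gripper":[0.055,0.055,0.055,0.055,0.055,0.055,0.055,0.055,0.055,0.055,0.055,0.055,0.055,0.055,0.095,0.095,0.095,0.095,0.095,0.095],"delta_pos":[[0,0,0.005],[0,0,0.015],[0,0,0.035],[0,0,0.06],[0,0,0.085],[0,0,0.11],[0,0,0.13],[0,0,0.145],[0,0,0.154],[0,0,0.159],[0,0,0.162],[0,0,0.164],[0,0,0.165],[0,0,0.165],[0,0,0.165],[0,0,0.165],[0,0,0.165],[0,0,0.165],[0,0,0.165],[0,0,0.165]],"twist":[0,0,0,0,0,0,0,0,0,0,0,0,0,0,0,0,0,0,0,0]}' 30
python3 - <<'E'
from h import *
from plant import get_state
q=get_state(); print(q["eef_pos"],q["opening"]); print(tool(q["eef_rot"],np.array([.5099,.0151,.043])-q["eef_pos"]).round(4))
E
```

```text
clock: 14.92
eef_pos: [0.508, -0.1272, 0.042]
eef_rot: [0.0, 0.989, 0.145, 0.0]
contact_force: [-0.0, -0.2, -0.5]
opening: 0.0931
finger_force: 0.0
[ 0.50800046 -0.12717887  0.04199576] 0.09305035252064103
[ 0.0426 -0.1358 -0.001 ]
```

```bash
python3 -m pendant '{"gripper":[0.095,0.095,0.095,0.095,0.095,0.095,0.095,0.095,0.095,0.095,0.095,0.095,0.095,0.095,0.095,0.095],"delta_pos":[[0,0,0],[0,0,-0.01],[0,0,-0.03],[0,0,-0.06],[0,0,-0.09],[0,0,-0.12],[0.003,-0.008,-0.145],[0.007,-0.022,-0.16],[0.014,-0.045,-0.165],[0.021,-0.068,-0.165],[0.029,-0.092,-0.165],[0.036,-0.115,-0.165],[0.041,-0.13,-0.165],[0.0425,-0.136,-0.165],[0.0425,-0.136,-0.165],[0.0425,-0.136,-0.165]],"twist":[0,0,0,0,0,0,0,0,0,0,0,0,0,0,0,0]}' 30
python3 -m pendant '{"gripper":[0.095,0.095,0.095,0.095,0.095,0.095,0.095,0.095,0.095,0.095,0.055,0.055,0.055,0.055,0.055,0.055,0.055,0.055,0.055,0.055],"delta_pos":[[0,0,0.01],[0,0,0.03],[0,0,0.055],[0,0,0.08],[0,0,0.105],[0,0,0.13],[0,0,0.148],[0,0,0.16],[0,0,0.164],[0,0,0.165],[0,0,0.165],[0,0,0.165],[0,0,0.165],[0,0,0.165],[0,0,0.165],[0,0,0.165],[0,0,0.165],[0,0,0.165],[0,0,0.165],[0,0,0.165]],"twist":[0,0,0,0,0,0,0,0,0,0,0,0,0,0,0,0,0,0,0,0]}' 30
python3 -m pendant '{"gripper":[0.055,0.055,0.055,0.055,0.055,0.055,0.055,0.055,0.055,0.055,0.055,0.055],"delta_pos":[[0,0,-0.005],[0,0,-0.015],[0,0,-0.03],[0,0,-0.055],[0,0,-0.08],[0,0,-0.105],[0,0,-0.13],[0,0,-0.15],[0,0,-0.16],[0,0,-0.165],[0,0,-0.165],[0,0,-0.165]],"twist":[0,0,0,0,0,0,0,0,0,0,0,0]}' 30
python3 weigh.py
python3 - <<'E'
from h import *
from plant import get_state
q=get_state(); print(tool(q["eef_rot"],np.array([.445,.221,.047])-q["eef_pos"]).round(4))
E
```

```text
clock: 16.25
eef_pos: [0.5095, 0.0151, 0.207]
eef_rot: [0.0, 0.989, 0.145, 0.0]
contact_force: [-1.1, 0.3, -0.9]
opening: 0.095
finger_force: 0.0
clock: 17.92
eef_pos: [0.5101, 0.0152, 0.0423]
eef_rot: [0.0, 0.989, 0.145, 0.001]
contact_force: [0.8, -1.4, 3.2]
opening: 0.0611
finger_force: 30.0
clock: 18.92
eef_pos: [0.5087, 0.0155, 0.2053]
eef_rot: [-0.0, 0.989, 0.145, -0.001]
contact_force: [0.2, 0.5, -2.2]
opening: 0.061
finger_force: 30.0
F [-0.16 -0.02 -2.03] sd [0.45 0.49 0.63] tau [ 1.000e-02 -2.859e+01 -3.732e+01  6.000e-02 -6.000e-02 -0.000e+00] [0.006 0.272 0.265 0.001 0.005 0.   ]
19.5167 [0.5094969  0.01541685 0.20664148] 0.06101165154060916 29.99510568603
[-0.0028 -0.2154  0.1597]
```

F_z = -2.0 N, so tin 1 is light. I'll place it in the near slot.

```bash
python3 -m pendant '{"gripper":[0.055,0.055,0.055,0.055,0.055,0.055,0.055,0.055,0.055,0.055,0.055,0.055,0.055],"delta_pos":[[0,-0.005,0],[0,-0.015,0],[0,-0.035,0],[-0.001,-0.06,0],[-0.001,-0.085,0],[-0.002,-0.11,0],[-0.002,-0.135,0],[-0.002,-0.16,0],[-0.003,-0.183,0],[-0.003,-0.2,0],[-0.003,-0.21,0],[-0.003,-0.215,0],[-0.003,-0.215,0]],"twist":[0,0,0,0,0,0,0,0,0,0,0,0,0]}' 30
python3 -m pendant '{"gripper":[0.055,0.055,0.055,0.055,0.055,0.055,0.055,0.055,0.055,0.055,0.055,0.055,0.055,0.055,0.055,0.095,0.095,0.095,0.095,0.095],"delta_pos":[[0,0,0.005],[0,0,0.015],[0,0,0.035],[0,0,0.06],[0,0,0.085],[0,0,0.11],[0,0,0.13],[0,0,0.142],[0,0,0.149],[0,0,0.153],[0,0,0.156],[0,0,0.158],[0,0,0.159],[0,0,0.16],[0,0,0.16],[0,0,0.16],[0,0,0.16],[0,0,0.16],[0,0,0.16],[0,0,0.16]],"twist":[0,0,0,0,0,0,0,0,0,0,0,0,0,0,0,0,0,0,0,0]}' 30
python3 - <<'E'
from h import *
from plant import get_state
q=get_state(); print(q["eef_pos"],tool(q["eef_rot"],np.array([.508,-.1275,.042])-q["eef_pos"]).round(4))
E
```

```text
clock: 20.6
eef_pos: [0.4445, 0.2213, 0.2067]
eef_rot: [-0.0, 0.989, 0.146, -0.0]
contact_force: [0.5, -0.2, -1.7]
opening: 0.0608
finger_force: 30.0
clock: 22.27
eef_pos: [0.4452, 0.2206, 0.047]
eef_rot: [-0.0, 0.989, 0.145, 0.0]
contact_force: [0.3, -0.2, -0.0]
opening: 0.0886
finger_force: 0.0
[0.44517345 0.22060157 0.04695214] [-0.0396  0.3515  0.0049]
```

```bash
python3 -m pendant '{"gripper":[0.095,0.095,0.095,0.095,0.095,0.095,0.095,0.095,0.095,0.095,0.095,0.095,0.095,0.095,0.095,0.095,0.095,0.095,0.095,0.095],"delta_pos":[[0,0,0],[0,0,-0.01],[0,0,-0.03],[0,0,-0.06],[0,0,-0.09],[0,0,-0.12],[-0.001,0.01,-0.145],[-0.003,0.03,-0.16],[-0.007,0.06,-0.165],[-0.01,0.09,-0.165],[-0.013,0.12,-0.165],[-0.017,0.15,-0.165],[-0.02,0.18,-0.165],[-0.024,0.21,-0.165],[-0.027,0.24,-0.165],[-0.03,0.27,-0.165],[-0.034,0.3,-0.165],[-0.037,0.325,-0.165],[-0.039,0.344,-0.165],[-0.0395,0.3515,-0.165]],"twist":[0,0,0,0,0,0,0,0,0,0,0,0,0,0,0,0,0,0,0,0]}' 30
python3 - <<'E'
from h import *
from plant import get_state,camera
t=camera("top"); s=camera("scene")
cv2.imwrite("pics/p3.png",np.hstack([t["pixels"][150:330,170:490],s["pixels"][150:330,200:440]]))
q=get_state(); print(q["clock"],q["eef_pos"])
print(tool(q["eef_rot"],np.array([.508,-.1275,.042])-q["eef_pos"]).round(4))
hsv=cv2.cvtColor(t["pixels"],cv2.COLOR_BGR2HSV)
m=((hsv[...,1]<60)&(hsv[...,2]>150)).astype(np.uint8);k=np.zeros_like(m);k[180:310,180:290]=1
for Q in cv2.findContours(m*k,cv2.RETR_EXTERNAL,cv2.CHAIN_APPROX_NONE)[0]:
    if cv2.contourArea(Q)>200: u,r=cv2.minEnclosingCircle(Q); P=plane(t,u,.1)[:2];d=P-[.498,.237];a=.29; print(u,r,P,"tray xy",d@[np.cos(a),np.sin(a)],d@[-np.sin(a),np.cos(a)])
E
```

```text
clock: 23.93
eef_pos: [0.5081, -0.1299, 0.2124]
eef_rot: [0.0, 0.99, 0.144, 0.0]
contact_force: [-0.0, 0.3, -0.6]
opening: 0.0951
finger_force: 0.0
24.0333 [ 0.50798284 -0.12835088  0.21213272]
[ 0.0002 -0.0008  0.1701]
(231.5229949951172, 261.74139404296875) 15.574029922485352 [0.44526279 0.21946918] tray xy -0.05554808815456707 -0.0017184725129658802
(216.30487060546875, 210.69512939453125) 14.845345497131348 [0.54979656 0.25305244] tray xy 0.05422396755753152 0.000570805649276666
```

View pics/p3.png

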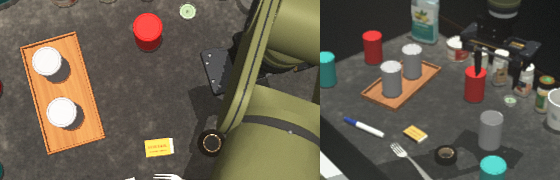

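Both light tins stand upright in the tray at top (216,211) and (232,262). The heavy tin is still standing under the gripper, at about scene (370,280). I'll grasp it with more force and lift it.

```bash
python3 -m pendant '{"gripper":[0.095,0.095,0.095,0.095,0.095,0.095,0.095,0.095,0.095,0.095,0.055,0.055,0.055,0.055,0.055,0.055,0.055,0.055,0.055,0.055],"delta_pos":[[0,0,0.01],[0,0,0.03],[0,0,0.055],[0,0,0.08],[0,0,0.105],[0,0,0.13],[0,0,0.15],[0,0,0.165],[0,0,0.169],[0,0,0.17],[0,0,0.17],[0,0,0.17],[0,0,0.17],[0,0,0.17],[0,0,0.17],[0,0,0.17],[0,0,0.17],[0,0,0.17],[0,0,0.17],[0,0,0.17]],"twist":[0,0,0,0,0,0,0,0,0,0,0,0,0,0,0,0,0,0,0,0]}' 35
python3 -m pendant '{"gripper":[0.055,0.055,0.055,0.055,0.055,0.055,0.055,0.055,0.055,0.055,0.055,0.055,0.055,0.055,0.055,0.055,0.055,0.055,0.055,0.055],"delta_pos":[[0,0,-0.005],[0,0,-0.015],[0,0,-0.03],[0,0,-0.055],[0,0,-0.08],[0,0,-0.105],[0,0,-0.13],[0,0,-0.155],[0,0,-0.175],[0,0,-0.19],[0,0,-0.198],[0,0,-0.2],[0,0,-0.2],[0,0,-0.2],[0,0,-0.2],[0,0,-0.2],[0,0,-0.2],[0,0,-0.2],[0,0,-0.2],[0,0,-0.2]],"twist":[0,0,0,0,0,0,0,0,0,0,0,0,0,0,0,0,0,0,0,0]}' 35
python3 weigh.py
python3 - <<'E'
from h import *
from plant import camera
t=camera("top"); s=camera("scene")
cv2.imwrite("pics/p4.png",np.hstack([t["pixels"][90:370,120:520],s["pixels"][120:400,200:600]]))
E
```

```text
clock: 25.7
eef_pos: [0.5085, -0.128, 0.0423]
eef_rot: [0.0, 0.989, 0.145, 0.001]
contact_force: [-0.5, -2.0, 3.9]
opening: 0.0612
finger_force: 35.0
clock: 27.37
eef_pos: [0.5079, -0.1276, 0.2415]
eef_rot: [-0.0, 0.989, 0.145, -0.0]
contact_force: [0.0, -0.2, -4.9]
opening: 0.061
finger_force: 35.0
F [-0.19  0.05 -4.38] sd [0.71 0.34 0.44] tau [ -0.   -30.83 -39.25   0.07  -0.04  -0.  ] [0.001 0.021 0.021 0.    0.001 0.   ]
27.9667 [ 0.50790502 -0.12756295  0.24165811] 0.06102216412302731 34.999488070607185
```

View pics/p4.png

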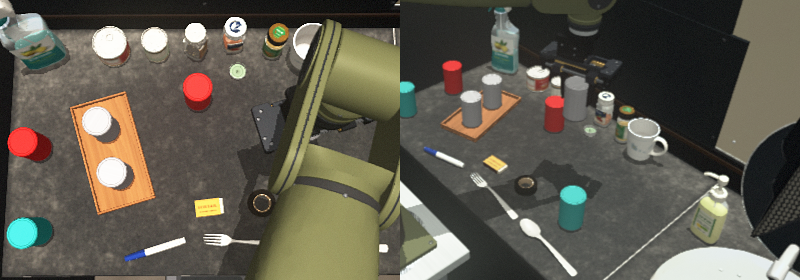

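The heavy tin is held upright in the gripper, its underside about 0.20 m up (crop right half, (575,98)). Both light tins are standing in the tray and the bystanders look undisturbed, so I'm handing in.

```bash
python3 -c "
from plant import job_done
print(job_done())"
```

```text
the job is handed in; nothing more can be done
None
```

I handed the job in at about 28 s: both light tins (about 2.2 N and 2.0 N) stand released in the tray, and the full one (about 4.4–4.7 N) is held still and upright about 0.20 m above the worktop; the hand-in returned no verdict.

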